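# Open the blast gate to the mark and hold the extraction boost dial at its third notch

### The arm

A 6-joint arm with a two-finger parallel gripper is mounted at the origin on the work surface. World frame = base frame: x ahead of the robot, y to its left, z up, the work surface at z = 0. Lengths are in m, angles in rad, forces in N, time in s.
With the tool pointing down it reaches from about 0.425 to 0.95 m from the base axis. Payload 3.5 kg.
Tool frame: the origin (TCP) lies on the centre line of the jaws, within the pads' length; the fingertips stand tip_extent ahead of it and the grasp point (between the pads) lies 2 mm behind it (tip_extent is the distance from the TCP to the fingertips, in m); z points along the fingers, y is the direction in which the jaws open and shut (so a half turn about z gives the same grasp; the last joint's range is limited). The gripper opens to 85 mm and grips with 20 to 120 N. Pads are 22 mm wide; open, the fingers measure 114 mm over their backs; the gripper's body (76 mm by 85 mm) begins 54 mm behind the grasp point. The pads swing forward as they close: fully open they stand 13 mm farther back than shut.
Start: joints at [-1.307, 0.286, 1.577, -0, 1.279, -0.15], TCP at [0.271, -0.618, 0.248] pointing down, gripper open.
Joint ranges: [-2.77, 2.77], [-0.9, 2.22], [0.21, 2.48], [-1.53, 4.67], [0.24, 2.81], [-2.84, 2.84]. Speed limits (rad/s): [2.79, 2.79, 3.14, 3.14, 3.14, 3.14].

### API

Orientations are given as a unit quaternion [x, y, z, w].
In Python, from plant import * gives the robot as it stands.
- The arm moves only by the shell command python3 -m crank 'ROWS' [FORCE]. ROWS is JSON, a list of rows, each a list of 7 numbers: the gripper's target within -1 to 1 (shut at 1, half-way at 0, fully open at -1), then the shift along the tool's x, y, z in cm, then the turn, a rotation vector about the tool's x, y, z in degrees. In form: [[fingers, tx, ty, tz, wx, wy, wz], ...]. A call has 1 to 5 rows; each row shifts and turns the commanded pose from where the row before left it, along the tool's axes as they then stand; what a row does not reach is not made up. A row lasts 1/10 s, in which the tool goes at most 50 mm and 8.59 degrees, less where a joint would pass 70% of its speed; a pose out of reach is approached as far as the arm can. A call is refused whole if a number of a shift passes 5 or a number of a turn 8.59, either way. A call with a gripper value outside its range is refused whole. The fingers move at their own pace and stop on an object; FORCE is the grip in N (left out, the last holds). Time passes only in rows, so rows that do not move let the fingers close. It gives the time, the measured TCP pose, the force and the opening at its end, in the units of the state.
- get_state(): the state, without advancing time (a new reading comes with each control period).
- read_camera(name): name is "scene" or "top" or "wrist"; returns a dict with "color" (400x640x3 uint8, red, green, blue), "vfov" (degrees; the focal length in pixels is half the picture's height over the tangent of half this angle, whatever the lens; pixels are square), "cx", "cy" (the principal point, pixels), "cam_to_world" (4x4, takes a point from camera to world coordinates). Camera axes: x right, y up, looking along -z (the intrinsics and any distortion apply to the point x, -y, -z); pixel columns grow to the right and rows downward; lengths in m; the calibration is good to about 2 mm. A picture is of the moment at which its call begins. There is no depth.
- sign_off(): hands the job in, once; it reports no verdict.
Trained networks look in the newest picture that a camera, given by its name, has taken for a name from the list of things; names that differ only in an ending like _2 or _b are one class to them, and where a whole thing is asked for, a point or a joint stands for the part that bears it (a point fixed in the world has none). Each returns a list of dicts, best first, with "p" (0 to 1); they miss things now and then, are a little off and sometimes report something else, mostly with a low value. They report only what shows in the picture. A call takes as long as a camera call. They do not tell look-alikes from the thing itself.
- trace(thing, camera): "pixels" (400x640 bool, what is visible of it) and "location" ([column, row] in pixels, amid what is visible of it).
- place_of(thing, camera): "location" ([column, row] in pixels: a listed point, or the origin of a listed thing).
The state is a dict: "time": time; "qpos": joint angles; "dq": joint speeds; "joint_efforts": joint torques, N m; "eef_pos": TCP position; "tcp_rot": TCP orientation; "contact_force": force on the tool from outside, world axes, zero at the start; "wrist_torque": the same for the moment, N m; "opening": opening from 0.0 (shut) to 1.0 (fully open).
Only numpy, scipy, OpenCV 4.12 (cv2) and the standard library are available. Lean on these libraries where they do the work, as an engineer would, in place of code of your own. Each camera call takes 0.05 s, during which the arm holds its last target.

### The job

Get the bench extractor ready for spraying the model: pull the blue knob of its slide gate out until the black pointer lines up with the red marker on the yellow scale, and let go of it. Then turn the orange boost dial clockwise past its first two notches to the third (the red dot) and hold it there against its return spring; finish while still holding it. Leave everything else on the bench where it is.

Things in the scene. Friction and masses are not known exactly. Their poses are not given: they have to be found in the camera images.
- extractor: Fixed grey extractor head. Origin on the table right under the blue knob when the gate is fully in; the gate pulls out along its -x (roughly towards the robot). Box 120 (x) x 150 (y) x 105 mm high, front face at x = +45 mm; a small jar stands on its top at the rear. A yellow scale (22 mm wide, top 46 mm above the table) runs along y = +86 mm, from x = +45 to -100 mm.
- gate_knob: Blue upright round knob, 20 mm diameter (steel foot ring 26 mm, 4 mm high) and 54 mm tall, standing on the gate's aluminium blade. Origin at the knob's foot, on its axis, 46 mm above the table. Pinch it from above and pull it along the extractor's -x.
- gate (a joint): How far the gate is pulled out (m): 0 fully in, 0.100 fully out; starts a little way out. A return spring makes it heavier the farther it comes out, but a friction brake keeps it wherever it is let go. Pulling takes about 9 to 15 N, pushing back 1 to 8 N.
- pointer (a point): Tip of the black pointer (4 mm wide) that the gate carries sideways over the yellow scale, level with the knob axis along the extractor's x and 92 mm to its +y side; moves with the gate.
- mark (a point): Red marker, fixed at the outer (+y) edge of the yellow scale: a fin 4 mm thick and 22 mm tall, its top 58 mm above the table. Axes parallel to the extractor's; the pointer is at the mark when both have the same extractor x. This point lies 6 mm to the +y side of the pointer tip's path.
- control_box: Fixed grey control box on the bench, 150 x 150 x 70 mm high, origin at the centre of its underside. In its frame the dots around the dial (60 mm from the dial axis) are: white at +y (rest), then green, yellow and red, each 25 degrees further clockwise seen from above.
- dial_bar: Orange grip bar of the dial, 72 mm long, 14 mm wide, 36 mm tall, upright on a flat black disc (84 mm diameter). Origin on the vertical dial axis (above the control box's centre) at the bar's underside, 80 mm above the table; top 116 mm above the table. The bar runs along its y axis; its +y end has the white pointer. Turns with the dial.
- dial_grip (a point): Point on the dial's axis, 102 mm above the table, 14 mm below the top of the bar: the height to pinch.
- dial (a joint): Dial angle (rad), growing clockwise seen from above. 0 at rest (white dot), notches at 0.436 (green), 0.872 (yellow) and 1.308 (red), a hard stop at 1.42. It springs back to 0 from anywhere when let go; turning takes about 0.03 to 0.17 N m, with a small bump before each notch.
- jar_red: Bystander: small red paint jar, 36 mm diameter, 50 mm tall, midway between the two units. Origin at the centre of its underside.
- jar_blue: Bystander: small blue paint jar, 36 mm diameter, 50 mm tall, between the two units on the robot's side. Origin at its underside.
- jar_gate: Bystander: small yellow paint jar, 36 mm diameter, 50 mm tall, on top of the extractor (foot 105 mm above the table), 140 mm behind the extractor's origin. Origin at its underside.
- thinner: Bystander: white bottle with red cap, 56 mm diameter, 130 mm tall, between the two units at the back. Origin at its underside.
- model_tank: Bystander: sand-coloured model tank, about 240 x 92 x 73 mm with its barrel, at the left of the bench. Origin at the centre of its underside.
- sanding_block: Bystander: blue sanding block, 70 x 40 x 25 mm, lying at the right of the bench. Origin at the centre of its underside.
- brush_pot: Bystander: white pot with brushes, 68 mm diameter, 160 mm tall, at the right of the bench. Origin at its underside.
Mind the look-alikes: they are no part of the job. Leave any turquoise look-alike of the control_box alone.

How it is judged:
On the way, in this order (a step that is already met when the one before it is completed fails the run):
1. the gate's pointer is at the red marker, the knob is let go and the dial still at rest (x of pointer in the frame of mark between -0.006 and 0.006 m and contact force between the fingers and gate_knob below 0.5 N and value of joint dial below 0.2 rad), for 0.2 s.
2. the dial is at its third notch, held by the fingers (value of joint dial above 1.19 rad and contact force between the fingers and dial_bar above 1 N), for 0.3 s.
At the end, for the whole second after the job is handed in: The gate's pointer stands within 6 mm of the red marker along the scale with its knob let go, and the fingers (over 1 N) hold the dial still at its third notch (above 1.19 rad, up to its stop) as the program ends and through the following second (all of step 2 and x of pointer in the frame of mark between -0.006 and 0.006 m and velocity of joint dial between -0.1 and 0.1 rad/s and contact force between the fingers and gate_knob below 0.5 N); the arm keeps its last pose, push and grip.
It fails at once if a bystander is knocked (moved over 30 mm) (distance of any of jar_red, jar_blue, jar_gate, thinner, model_tank, sanding_block, brush_pot from where it was at the start of the episode above 0.03 m).
It also fails if it takes over 48 s, if anything falls off the work surface, if the arm or the gripper's body presses on something with over 40 N, if the wrist force passes 120 N, or if a joint passes its speed limit or range.

## Working session

There is one attempt and no reset: what is moved stays moved. The work goes in short steps, Python scripts to look and compute and a shell command to move; the robot and the scene stay as the last step left them, time stands still between calls to the robot, and variables do not carry over. Pictures are saved under pics/ and viewed, and the job is handed in when it is done.

```bash
ls; mkdir -p pics
python3 - <<'E'
from plant import *
import cv2,numpy as np
s=get_state();print(s)
for c in ["scene","top","wrist"]:
    r=read_camera(c);cv2.imwrite(f"pics/{c}0.png",r["color"][:,:,::-1])
    print(c,{k:(np.round(v,4).tolist() if k!="color" else 0) for k,v in r.items()})
    for t in ["gate_knob","pointer","mark","dial_grip","dial_bar","control_box","extractor"]:
        if c!="wrist":
            print(t,[(np.round(d["location"],1).tolist(),round(float(d["p"]),2)) for d in place_of(t,c)])
E
```

```text
pics
{'time': 0.0, 'qpos': array([-1.30697911e+00,  2.87180872e-01,  1.57820434e+00, -2.35426673e-05,
        1.27862548e+00, -1.50007481e-01]), 'dq': array([-0.00143103, -0.00033534, -0.00045372,  0.00182892, -0.00054141,
        0.0009197 ]), 'joint_efforts': array([-1.08464075e-03, -4.05986595e+01, -2.92627305e+01, -1.57186714e-04,
        5.83617380e-03,  5.68864166e-06]), 'eef_pos': array([ 0.27127711, -0.61739497,  0.24692221]), 'tcp_rot': array([ 9.78668488e-01,  2.05442274e-01, -8.00121269e-05, -1.20642216e-03]), 'contact_force': array([ 0.50215769, -0.79519592, -0.72683357]), 'wrist_torque': array([0.00605166, 0.01366342, 0.04830022]), 'opening': 1.0048450063026129}
scene {'color': 0, 'vfov': 55.7143, 'cx': 319.43, 'cy': 196.3603, 'cam_to_world': [[-0.4057, -0.6161, 0.6752, 1.3256], [0.914, -0.2727, 0.3004, 0.3157], [-0.001, 0.739, 0.6737, 0.8269], [0.0, 0.0, 0.0, 1.0]]}
gate_knob [([273.9, 176.3], 0.66)]
pointer [([294.2, 185.2], 0.69)]
mark [([306.5, 173.6], 0.51)]
dial_grip [([380.2, 274.3], 0.86), ([395.0, 208.1], 0.81), ([294.8, 183.8], 0.17)]
dial_bar [([377.5, 282.8],
[... 253 characters left out ...]
4, -0.0282, -0.019, -0.0151], [-0.0229, 0.1442, 0.9893, 1.196], [0.0, 0.0, 0.0, 1.0]]}
gate_knob [([404.5, 236.0], 0.76)]
pointer [([373.6, 228.3], 0.76), ([403.4, 238.4], 0.18)]
mark [([363.5, 254.5], 0.5)]
dial_grip [([257.8, 222.6], 0.85)]
dial_bar [([245.0, 140.2], 0.96), ([254.6, 222.7], 0.9)]
control_box [([261.3, 225.8], 0.75), ([172.5, 214.5], 0.6), ([249.8, 143.8], 0.57), ([491.4, 217.6], 0.5), ([401.4, 235.9], 0.21)]
extractor [([402.9, 232.7], 0.67), ([256.7, 224.7], 0.5)]
wrist {'color': 0, 'vfov': 68.8029, 'cx': 318.1865, 'cy': 199.3453, 'cam_to_world': [[0.4015, 0.8698, 0.2867, 0.3437], [-0.9159, 0.3812, 0.126, -0.5848], [0.0003, -0.3132, 0.9497, 0.3746], [0.0, 0.0, 0.0, 1.0]]}
```

View pics/top0.png

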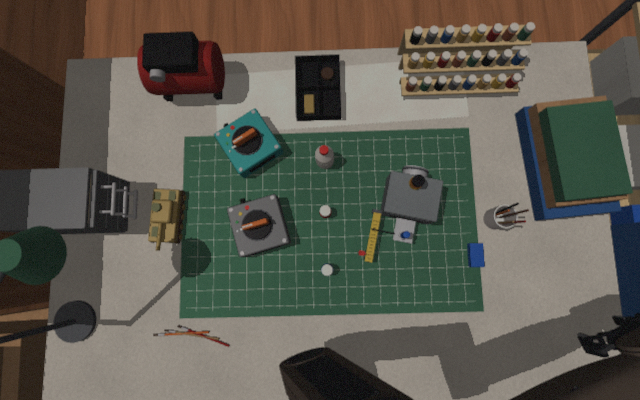

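View pics/scene0.png

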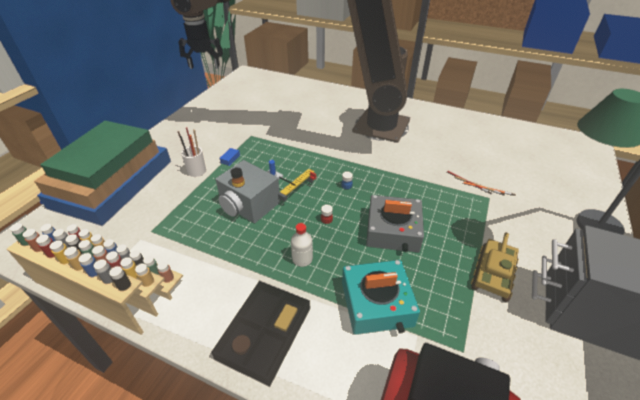

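```bash
cat > h.py <<'E'
from plant import *
import cv2,numpy as np
def f(r): return 200/np.tan(np.radians(r["vfov"])/2)
def ray(r,uv):
    F=f(r);T=np.array(r["cam_to_world"]);d=T[:3,:3]@np.array([(uv[0]-r["cx"])/F,-(uv[1]-r["cy"])/F,-1]);return T[:3,3],d
def atz(r,uv,z):
    o,d=ray(r,uv);return o+d*(z-o[2])/d[2]
def proj(r,p):
    T=np.array(r["cam_to_world"]);q=T[:3,:3].T@(np.array(p)-T[:3,3]);F=f(r);return [r["cx"]+F*q[0]/-q[2],r["cy"]-F*q[1]/-q[2]]
def crop(r,u,v,w,h,k,name):
    c=r["color"][max(v-h,0):v+h,max(u-w,0):u+w,::-1]
    cv2.imwrite("pics/"+name,cv2.resize(c,None,fx=k,fy=k,interpolation=cv2.INTER_CUBIC))
E
python3 - <<'E'
from h import *
t=read_camera("top");s=read_camera("scene")
Z=dict(gate_knob=.046,pointer=.05,mark=.058,dial_grip=.102,dial_bar=.08,control_box=0,extractor=0)
for n,z in Z.items():
  for c,r in(("top",t),("scene",s)):
    print(n,c,[(np.round(atz(r,d["location"],z),3).tolist(),round(float(d["p"]),2)) for d in place_of(n,c)])
crop(t,390,235,50,40,8,"t1.png");crop(s,290,185,50,40,8,"s1.png")
crop(t,258,225,40,35,8,"t2.png");crop(s,397,215,40,35,8,"s2.png")
E
```

```text
gate_knob top [([0.509, -0.214, 0.046], 0.59)]
gate_knob scene [([0.504, -0.215, 0.046], 0.73)]
pointer top [([0.527, -0.128, 0.05], 0.96)]
pointer scene [([0.592, -0.447, 0.05], 0.72), ([0.515, -0.133, 0.05], 0.62), ([0.46, -0.119, 0.05], 0.5)]
mark top [([0.577, -0.003, 0.058], 0.57), ([0.46, -0.1, 0.058], 0.35)]
mark scene [([0.474, -0.093, 0.058], 0.6)]
dial_grip top [([0.545, 0.204, 0.102], 0.85), ([0.802, 0.238, 0.102], 0.81), ([0.542, 0.178, 0.102], 0.16)]
dial_grip scene [([0.561, 0.197, 0.102], 0.97), ([0.794, 0.227, 0.102], 0.8), ([0.526, 0.049, 0.102], 0.6)]
dial_bar top [([0.545, 0.199, 0.08], 0.9), ([0.802, 0.232, 0.08], 0.77)]
dial_bar scene [([0.548, 0.206, 0.08], 0.96), ([0.793, 0.232, 0.08], 0.77)]
control_box top [([0.802, 0.233, 0.0], 0.71), ([0.553, 0.2, 0.0], 0.58), ([0.509, -0.218, 0.0], 0.21)]
control_box scene [([0.802, 0.225, 0.0], 0.87), ([0.543, 0.21, 0.0], 0.74), ([0.406, -0.124, 0.0], 0.27)]
extractor top [([0.518, -0.225, 0.0], 0.62)]
extractor scene [([0.498, -0.222, 0.0], 0.91)]
```

View pics/t1.png

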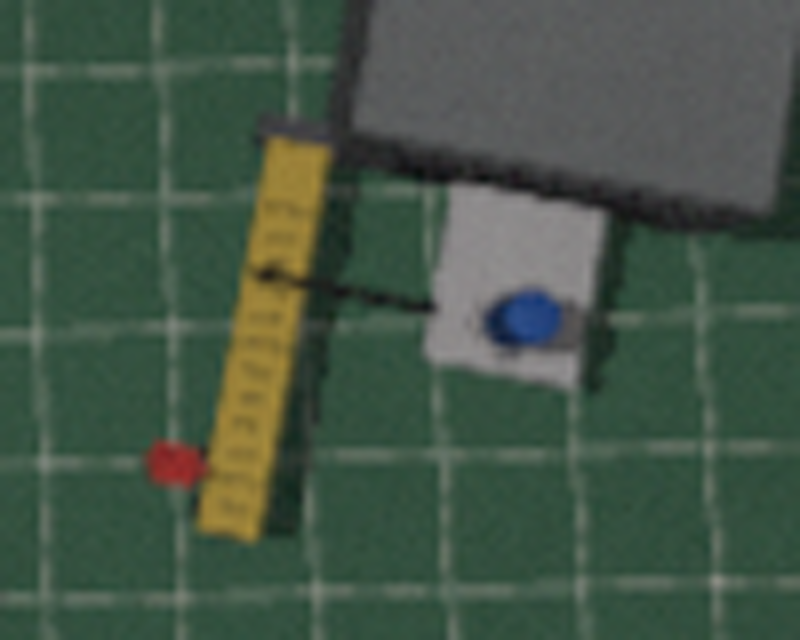

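View pics/s1.png

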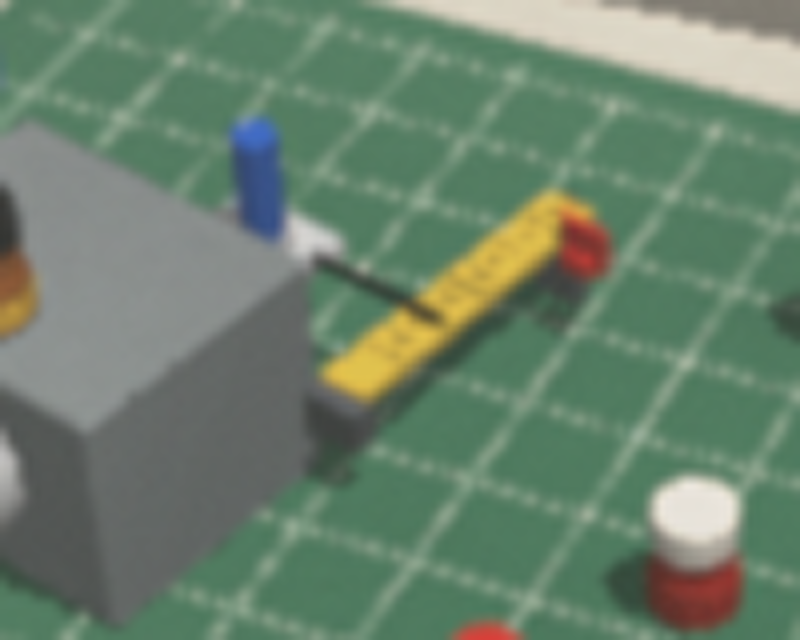

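View pics/t2.png

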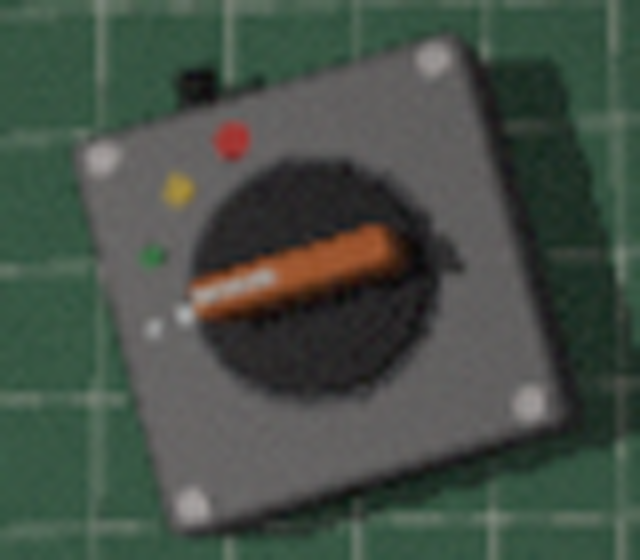

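View pics/s2.png

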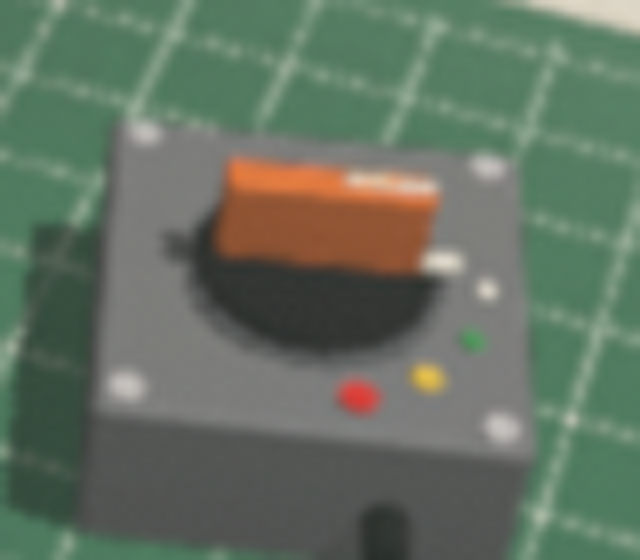

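```bash
cat > g.py <<'E'
from h import *
t=read_camera("top");s=read_camera("scene")
def P(r,o,c,z): return atz(r,[o[0]+(c[0]+.5)/8-.5,o[1]+(c[1]+.5)/8-.5],z)
T1=(340,195);S1=(240,145);T2=(218,190);S2=(357,180)
a=[P(t,T1,c,.046) for c in [(265,140),(200,530),(330,150),(262,540)]]
for i in (0,2):
    d=a[i]-a[i+1];print("scale yaw",np.degrees(np.arctan2(d[1],d[0])),np.linalg.norm(d),a[i],a[i+1])
b=[P(s,S1,c,.046) for c in [(322,380),(555,195),(370,400),(595,215)]]
for i in (0,2):
    d=b[i]-b[i+1];print("scene scale yaw",np.degrees(np.arctan2(d[1],d[0])),np.linalg.norm(d),b[i],b[i+1])
print("knob",P(t,T1,(528,318),.1),P(s,S1,(257,132),.1))
print("tip",P(t,T1,(258,270),.05),P(s,S1,(438,320),.05))
print("mark",P(t,T1,(175,465),.058),P(s,S1,(582,230),.058))
for r,o,cc in((t,T2,[(102,158),(433,60),(530,405),(192,507)]),(s,S2,[(127,385),(503,428),(488,166),(147,132)])):
    q=np.array([P(r,o,c,.07) for c in cc]);print("box",q.mean(0));
    print(q.round(3).tolist())
print("dialbar top ends",P(t,T2,(195,298),.116),P(t,T2,(388,240),.116))
print("dialbar top scene",P(s,S2,(233,170),.116),P(s,S2,(438,192),.116))
for c in [(153,328),(152,257),(179,190),(232,140)]:print("dot",P(t,T2,c,.071))
E
python3 g.py
```

```text
scale yaw -11.812661007341882 0.14393101020982899 [ 0.5767432 -0.1328046  0.046    ] [ 0.43586033 -0.10334014  0.046     ]
scale yaw -12.399656430756348 0.14401113969875654 [ 0.57239627 -0.15644917  0.046     ] [ 0.4317444  -0.12552574  0.046     ]
scene scale yaw -13.347413230867225 0.14525309366099584 [ 0.57462986 -0.15295718  0.046     ] [ 0.43330032 -0.11942478  0.046     ]
scene scale yaw -12.940361401774739 0.1423029555329854 [ 0.57736464 -0.13054435  0.046     ] [ 0.43867566 -0.09867749  0.046     ]
knob [ 0.50648247 -0.21557445  0.1       ] [ 0.50634474 -0.21469057  0.1       ]
tip [ 0.52883588 -0.1278207   0.05      ] [ 0.52855464 -0.12565733  0.05      ]
mark [ 0.45928152 -0.09438869  0.058     ] [ 0.46324894 -0.09308503  0.058     ]
box [0.54681666 0.20459725 0.07      ]
[[0.594, 0.282, 0.07], [0.626, 0.161, 0.07], [0.5, 0.127, 0.07], [0.467, 0.248, 0.07]]
box [0.54539925 0.2052683  0.07      ]
[[0.624, 0.161, 0.07], [0.592, 0.283, 0.07], [0.466, 0.248, 0.07], [0.499, 0.128, 0.07]]
dialbar top ends [0.53827281 0.23697177 0.116     ] [0.55657382 0.16990094 0.116     ]
dialbar top scene [0.55593649 0.1728131  0.116     ] [0.53825455 0.23994476 0.116     ]
dot [0.5313615  0.26260744 0.071     ]
dot [0.55699134 0.26316053 0.071     ]
dot [0.58105209 0.25351121 0.071     ]
dot [0.59876467 0.23429331 0.071     ]
```

```bash
python3 -c "
import plant;print([ (n,getattr(plant,n)) for n in dir(plant) if n[0]!='_' and not callable(getattr(plant,n))])"; python3 -m crank '[[-1,3.77,-2.73,0,0,0,0],[-1,3.77,-2.73,0,0,0,0],[-1,3.77,-2.73,0,0,0,0],[-1,3.77,-2.73,0,0,0,0],[-1,3.77,-2.73,0,0,0,0]]' 60;  python3 -m crank '[[-1,3.77,-2.73,0,0,0,0],[-1,3.77,-2.73,0,0,0,0],[-1,3.77,-2.73,0,0,0,0],[-1,3.77,-2.73,0,0,0,0],[-1,3.77,-2.73,0,0,0,0]]'; python3 -m crank '[[-1,0,0,0,0,0,7.3],[-1,0,0,0,0,0,7.3],[-1,0,0,0,0,0,7.3],[-1,0,0,0,0,0,7.3],[-1,0,0,0,0,0,7.4]]'
```

```text
[('tip_extent', 0.017)]
time: 2.25
eef_pos: [0.3898, -0.4156, 0.2485]
tcp_rot: [0.979, 0.205, 0.0, 0.0]
contact_force: [0.1, 0.7, -0.4]
opening: 0.999
time: 2.75
eef_pos: [0.5076, -0.2147, 0.2487]
tcp_rot: [0.979, 0.205, 0.0, 0.0]
contact_force: [0.8, -0.8, -0.1]
opening: 0.996
time: 3.25
eef_pos: [0.5069, -0.2163, 0.2485]
tcp_rot: [0.993, -0.115, 0.0, 0.0]
contact_force: [0.5, 0.0, -0.8]
opening: 0.998
```

Run:
```python
from h import *
s=get_state();print(s["time"],s["eef_pos"],s["tcp_rot"],s["qpos"])
r=read_camera("wrist");cv2.imwrite("pics/w1.png",r["color"][:,:,::-1]);crop(read_camera("scene"),290,175,60,50,6,"s3.png")
print(np.round(r["cam_to_world"],3).tolist())
```

```text
3.25 [ 0.50690811 -0.21634174  0.24847308] [ 9.93391382e-01 -1.14776048e-01  1.33666042e-04  6.20007007e-05] [-5.87500198e-01  1.32490766e-02  1.88284984e+00  1.18663565e-05
  1.24519926e+00  1.21335145e+00]
[[-0.229, 0.925, 0.305, 0.584], [-0.974, -0.217, -0.072, -0.234], [0.0, -0.313, 0.95, 0.375], [0.0, 0.0, 0.0, 1.0]]
```

View pics/w1.png

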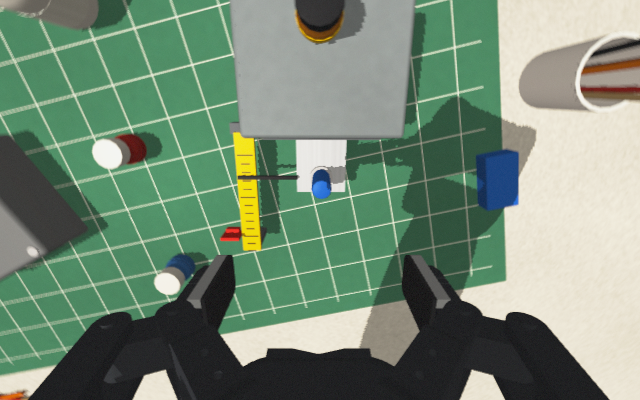

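View pics/s3.png

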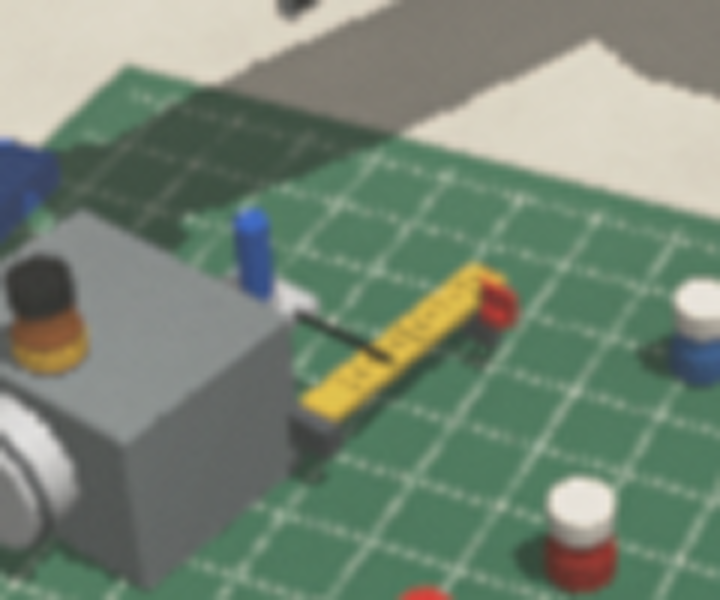

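Run:
```python
from h import *
r=read_camera("wrist");crop(r,275,190,62,70,6,"w2.png")
for n,z in (("gate_knob",.046),("pointer",.05),("mark",.058)): print(n,[(np.round(d["location"],1).tolist(),np.round(atz(r,d["location"],z),4),round(float(d["p"]),2)) for d in place_of(n,"wrist")])
```

```text
gate_knob [([322.8, 174.2], array([ 0.5069, -0.2213,  0.046 ]), 0.96)]
pointer []
mark [([238.4, 232.6], array([ 0.4629, -0.1087,  0.058 ]), 0.73), ([12.8, 208.9], array([0.5497, 0.1359, 0.058 ]), 0.23)]
```

View pics/w2.png

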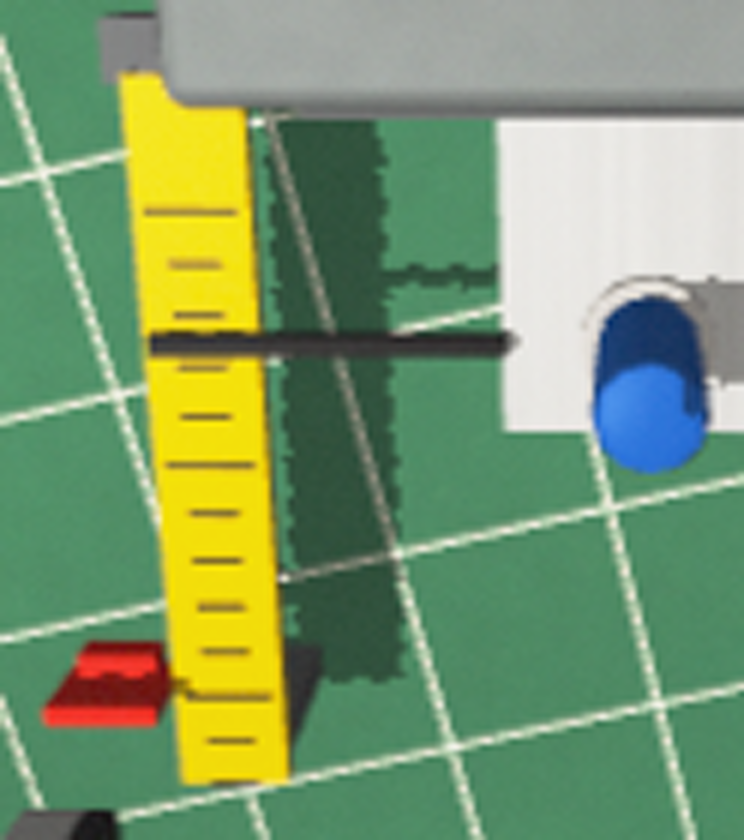

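Run:
```python
from h import *
r=read_camera("wrist")
def q(c,z): return atz(r,[213+(c[0]+.5)/6-.5,120+(c[1]+.5)/6-.5],z)
a=np.radians(-13.2);ex=np.array([np.cos(a),np.sin(a),0]);ey=np.array([-ex[1],ex[0],0])
K=q((651,418),.1)
for n,c,z in (("knob",(651,418),.1),("tip",(152,343),.05),("armroot",(505,343),.05),("mark",(105,716),.058),("markinner",(160,716),.058),("tickL",(145,211),.046),("tickL2",(166,465),.046),("tick3",(187,695),.046),("tick3r",(270,697),.046),("scale br",(290,780),.046),("scalebl",(183,783),.046)):
    p=q(c,z);print(n,p.round(4),(p-K)@ex,(p-K)@ey)
```

```text
knob [ 0.5052 -0.2185  0.1   ] 0.0 0.0
tip [ 0.5264 -0.1264  0.05  ] -0.00034722390453462707 0.09444329299053764
armroot [ 0.5115 -0.1919  0.05  ] 8.826078720721513e-05 0.02730294129689842
mark [ 0.457  -0.0966  0.058 ] -0.07473117781327328 0.10762488610292972
markinner [ 0.4546 -0.1073  0.058 ] -0.0746599938490334 0.0966723256122221
tickL [ 0.5503 -0.1316  0.046 ] 0.024145588273663598 0.09485482395438322
tickL2 [ 0.5015 -0.1203  0.046 ] -0.02600439869364782 0.09477116774941605
tick3 [ 0.453  -0.1094  0.046 ] -0.07572225781844297 0.09427980404343948
tick3r [ 0.4488 -0.1259  0.046 ] -0.07606343763783444 0.07722217333441753
scale br [ 0.4295 -0.1245  0.046 ] -0.09512058855259235 0.07415133203674014
scalebl [ 0.4338 -0.1025  0.046 ] -0.09596791416567765 0.09660051781674896
```

```bash
python3 -m crank '[[-1,-0.15,0.1,4.2,0,0,0],[-1,0,0,4.2,0,0,0],[-0.3,0,0,4.2,0,0,0],[0,0,0,4.2,0,0,0],[0,0,0,0,0,0,0]]' 60; python3 -m crank '[[1,0,0,0,0,0,0],[1,0,0,0,0,0,0],[1,0,0,0,0,0,0],[1,0,0,0,0,0,0],[1,0,0,0,0,0,0]]'
```

```text
time: 4.1
eef_pos: [0.5007, -0.2143, 0.0738]
tcp_rot: [0.994, -0.112, -0.006, -0.003]
contact_force: [-1.7, 0.0, 0.2]
opening: 0.517
time: 4.6
eef_pos: [0.5061, -0.219, 0.0826]
tcp_rot: [0.994, -0.112, 0.002, 0.002]
contact_force: [0.5, -5.4, -7.0]
opening: 0.214
```

```bash
python3 -m crank '[[1,-1.3,0,0,0,0,0],[1,-1.3,0,0,0,0,0],[1,-1.3,0,0,0,0,0],[1,-1.3,0,0,0,0,0],[1,-1.3,0,0,0,0,0]]'; python3 -m crank '[[1,0,0,0,0,0,0],[1,0,0,0,0,0,0],[1,0,0,0,0,0,0]]'
python3 - <<'E'
from h import *
r=read_camera("wrist");cv2.imwrite("pics/w3.png",r["color"][:,:,::-1]);print(get_state()["opening"])
crop(read_camera("top"),390,235,50,40,8,"t3.png")
E
```

```text
time: 5.1
eef_pos: [0.4458, -0.2051, 0.0827]
tcp_rot: [0.994, -0.113, 0.007, 0.003]
contact_force: [14.2, -6.2, -17.1]
opening: 0.215
time: 5.4
eef_pos: [0.4442, -0.2047, 0.0827]
tcp_rot: [0.994, -0.112, 0.004, 0.002]
contact_force: [5.3, -5.1, -10.8]
opening: 0.215
0.2162106081451347
```

View pics/w3.png

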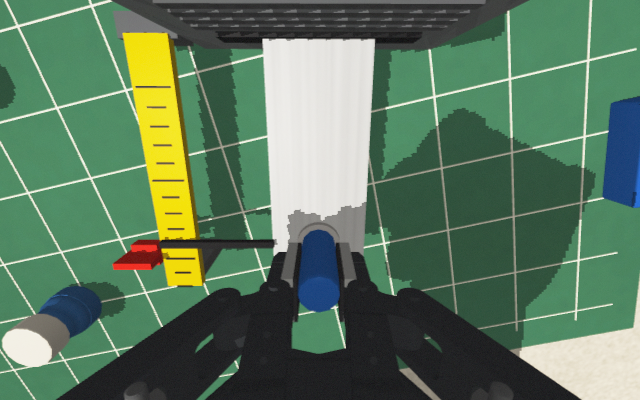

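View pics/t3.png

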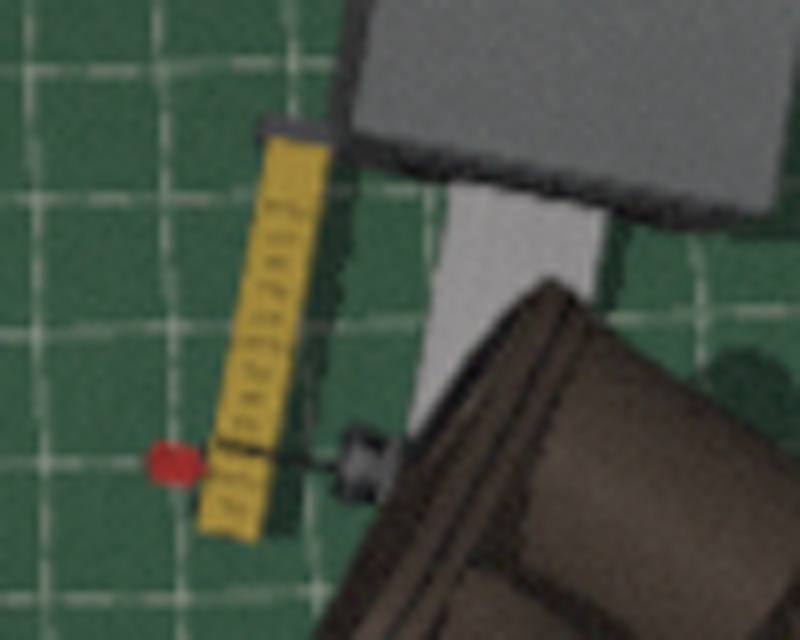

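Run:
```python
from h import *
r=read_camera("wrist");crop(r,170,250,65,45,6,"w4.png")
a=np.radians(-13.2);ex=np.array([np.cos(a),np.sin(a),0])
A=atz(r,(162,243),.05);B=atz(r,(133,266.5),.058);print(A,B,(B-A)@ex)
```

```text
[ 0.46467355 -0.11266596  0.05      ] [ 0.457041   -0.09575346  0.058     ] -0.011292869419110887
```

View pics/w4.png

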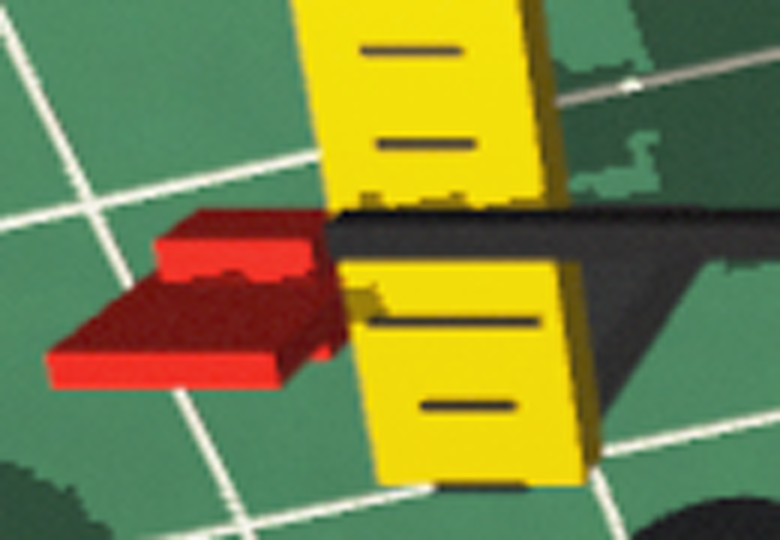

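```bash
python3 -m crank '[[1,-0.55,0,0,0,0,0],[1,-0.5,0,0,0,0,0],[1,0,0,0,0,0,0],[1,0,0,0,0,0,0]]'
python3 - <<'E'
from h import *
r=read_camera("wrist");crop(r,170,240,65,45,6,"w5.png")
E
```

```text
time: 5.95
eef_pos: [0.435, -0.2026, 0.0827]
tcp_rot: [0.994, -0.113, 0.006, 0.003]
contact_force: [9.8, -7.0, -15.0]
opening: 0.217
```

View pics/w5.png

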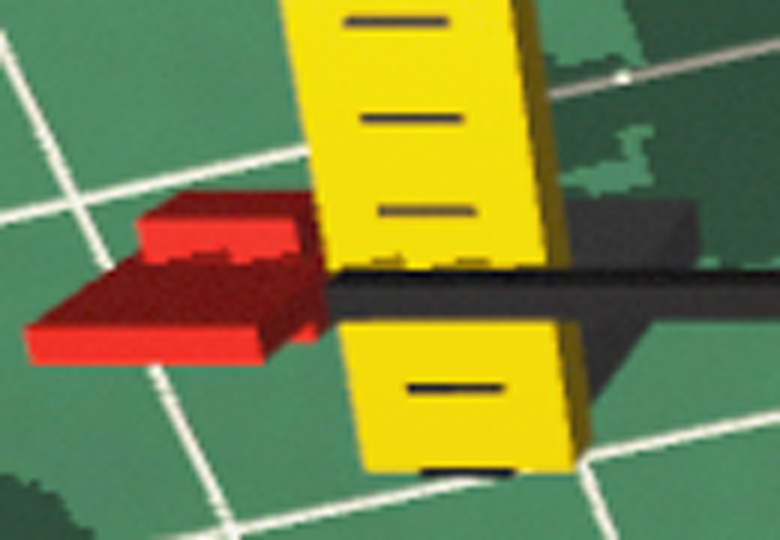

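Run:
```python
from h import *
r=read_camera("wrist")
def q(c,z): return atz(r,[105+(c[0]+.5)/6-.5,195+(c[1]+.5)/6-.5],z)
a=np.radians(-13.2);ex=np.array([np.cos(a),np.sin(a),0])
A=q((332,300),.05);B=q((145,346),.058);print(A,B,(A-B)@ex)
for z in(.048,.052):print((q((332,300),z)-B)@ex)
print((q((380,211),.046)-B)@ex,(q((410,388),.046)-B)@ex,(q((315,338),.04)-B)@ex, (q((310,192),.04)-B)@ex)
cv2.imwrite("pics/s6.png",read_camera("scene")["color"][:,:,::-1])
crop(read_camera("scene"),290,175,60,50,6,"s6.png")
print(get_state()["eef_pos"])
```

```text
[ 0.45500319 -0.1089974   0.05      ] [ 0.45728331 -0.09516088  0.058     ] 0.0009397089935283327
-5.226937413728999e-05
0.001931687361193949
0.008897938153811161 -0.011188738293922907 -0.008525640910497161 0.008426242839033685
[ 0.43503422 -0.20261128  0.08265977]
```

View pics/s6.png

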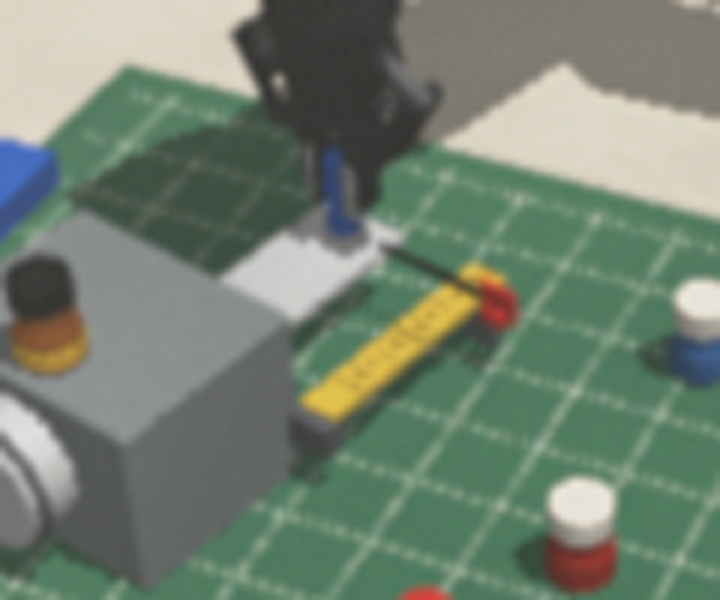

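```bash
python3 -m crank '[[0.2,0.05,0,0,0,0,0],[0,0,0,0,0,0,0],[0,0,0,0,0,0,0],[0,0,0,0,0,0,0]]'; python3 -m crank '[[0,0,0,-1.5,0,0,0],[-0.2,0,0,-3,0,0,0],[-0.2,0,0,-4,0,0,0],[-0.2,0,0,-4,0,0,0],[-0.2,0,0,0,0,0,0]]'
python3 - <<'E'
from h import *
r=read_camera("wrist");cv2.imwrite("pics/w7.png",r["color"][:,:,::-1])
s=get_state();print(s["eef_pos"],s["tcp_rot"])
E
```

```text
time: 6.55
eef_pos: [0.4325, -0.2007, 0.0814]
tcp_rot: [0.994, -0.112, 0.001, 0.0]
contact_force: [0.4, -0.5, -0.4]
opening: 0.501
time: 7.05
eef_pos: [0.4351, -0.2025, 0.2126]
tcp_rot: [0.994, -0.112, 0.006, 0.003]
contact_force: [0.2, -0.3, 0.3]
opening: 0.6
[ 0.43372132 -0.20154256  0.20929337] [ 0.99368286 -0.11215243  0.00345906  0.00205969]
```

View pics/w7.png

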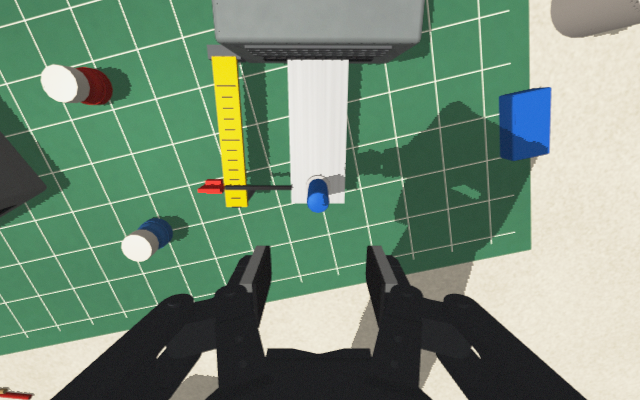

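Run:
```python
from h import *
r=read_camera("wrist");crop(r,225,185,40,30,9,"w8.png")
s=get_state();print(s["eef_pos"],s["tcp_rot"],np.round(r["cam_to_world"],3))
```

```text
[ 0.43251281 -0.20065874  0.20671799] [ 9.93684885e-01 -1.12196373e-01  1.31125259e-03  7.76772466e-04] [[-0.224  0.928  0.299  0.51 ]
 [-0.975 -0.214 -0.065 -0.218]
 [ 0.003 -0.306  0.952  0.336]
 [ 0.     0.     0.     1.   ]]
```

View pics/w8.png

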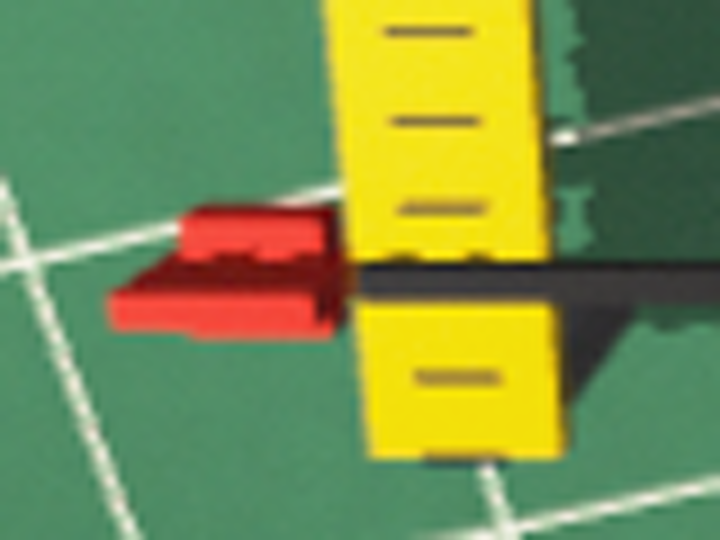

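Run:
```python
from h import *
r=read_camera("wrist")
def q(c,z): return atz(r,[185+(c[0]+.5)/9-.5,155+(c[1]+.5)/9-.5],z)
a=np.radians(-13.0);ex=np.array([np.cos(a),np.sin(a),0])
B=q((205,313),.058)
for z in(.048,.05,.052):print((q((362,282),z)-B)@ex)
print((q((400,209),.046)-B)@ex,(q((415,378),.046)-B)@ex)
s=get_state();print(s["eef_pos"],s["tcp_rot"],s["time"])
```

```text
0.0007477309883962639
0.0013012367495888954
0.0018547425107815305
0.008686893330661742 -0.01119598724917986
[ 0.43169359 -0.20007378  0.20497058] [ 9.93684918e-01 -1.12206153e-01 -2.22284095e-04 -1.20245550e-04] 7.2
```

```bash
python3 -m crank '[[-0.2,0.21,-4.2,-0.3,0,0,0],[-0.2,0.21,-4.2,-0.3,0,0,0],[-0.2,0.21,-4.2,-0.3,0,0,0],[-0.2,0.21,-4.2,-0.3,0,0,0],[-0.2,0.21,-4.2,-0.3,0,0,0]]'; python3 -m crank '[[-0.2,0.21,-4.2,0,0,0,0],[-0.2,0.21,-4.2,0,0,0,0],[-0.2,0.21,-4.2,0,0,0,0],[-0.2,0.21,-4.2,0,0,0,0],[-0.2,0.21,-4.2,0,0,0,0]]'
python3 -m crank '[[-0.2,0,0,0,0,0,-8.42],[-0.2,0,0,0,0,0,-8.42],[-0.2,0,0,0,0,0,-8.42],[-0.2,0,0,0,0,0,-8.42],[-0.2,0,0,0,0,0,-8.42]]'
python3 -m crank '[[-0.2,0,0,0,0,0,-8.42],[-0.2,0,0,0,0,0,-8.42],[-0.2,0,0,0,0,0,-8.42],[-0.2,0,0,0,0,0,-8.42],[-0.2,0,0,0,0,0,-8.42]]'
python3 -m crank '[[-0.2,0,0,0,0,0,-8.42],[-0.2,0,0,0,0,0,-8.42],[-0.2,0,0,0,0,0,-8.42],[-0.2,0,0,0,0,0,-8.42],[-0.2,0,0,0,0,0,0]]'
python3 - <<'E'
from h import *
r=read_camera("wrist");cv2.imwrite("pics/w9.png",r["color"][:,:,::-1])
s=get_state();print(s["eef_pos"],s["tcp_rot"],s["qpos"])
for n,z in (("dial_grip",.102),("dial_bar",.08),("control_box",0)): print(n,[(np.round(d["location"],1).tolist(),np.round(atz(r,d["location"],z),4),round(float(d["p"]),2)) for d in place_of(n,"wrist")])
E
```

```text
time: 7.7
eef_pos: [0.4881, 0.0039, 0.218]
tcp_rot: [0.994, -0.112, -0.002, -0.0]
contact_force: [0.4, -0.4, -0.4]
opening: 0.601
time: 8.2
eef_pos: [0.5451, 0.2059, 0.2175]
tcp_rot: [0.994, -0.112, -0.002, 0.001]
contact_force: [0.8, -0.2, 0.6]
opening: 0.6
time: 8.7
eef_pos: [0.5449, 0.2042, 0.2173]
tcp_rot: [0.967, 0.255, -0.003, -0.0]
contact_force: [-0.7, 0.9, 0.7]
opening: 0.601
time: 9.2
eef_pos: [0.5449, 0.2041, 0.2174]
tcp_rot: [0.811, 0.585, -0.002, -0.001]
contact_force: [0.2, -0.3, -0.4]
opening: 0.602
time: 9.7
eef_pos: [0.545, 0.2041, 0.2177]
tcp_rot: [0.609, 0.793, -0.002, -0.002]
contact_force: [1.2, 0.9, -0.7]
opening: 0.6
[0.54518539 0.20411632 0.21802006] [ 0.61002542  0.79237919 -0.00152841 -0.00136914] [ 1.84038220e-01  1.12415126e-01  1.83590793e+00 -7.86653970e-07
  1.19737355e+00 -7.45692340e-02]
dial_grip [([602.4, 240.8], array([0.8032, 0.2341, 0.102 ]), 0.88)]
dial_bar [([581.1, 232.3], array([0.8034, 0.2325, 0.08  ]), 0.96), ([320.0, 193.5], array([0.5448, 0.2045, 0.08  ]), 0.69)]
control_box [([522.6, 200.9], array([0.7962, 0.2364, 0.    ]), 0.85), ([321.8, 177.6], array([0.5482, 0.2007, 0.    ]), 0.59)]
```

View pics/w9.png

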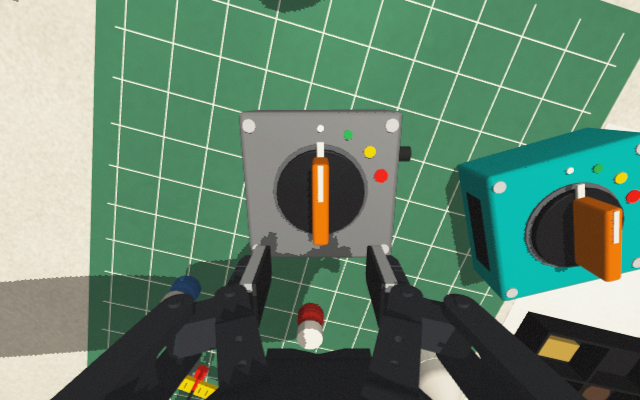

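```bash
python3 -m crank '[[-0.2,0,0,4,0,0,0],[0,0,0,4,0,0,0],[0,0,0,2.7,0,0,0],[0,0,0,1.0,0,0,0],[0,0,0,0,0,0,0]]' 50; python3 -m crank '[[1,0,0,0,0,0,0],[1,0,0,0,0,0,0],[1,0,0,0,0,0,0],[1,0,0,0,0,0,0],[1,0,0,0,0,0,0]]'
```

```text
time: 10.4
eef_pos: [0.5451, 0.2042, 0.1016]
tcp_rot: [0.609, 0.793, -0.001, -0.001]
contact_force: [-1.5, 0.4, 0.3]
opening: 0.5
time: 10.9
eef_pos: [0.5462, 0.2043, 0.1057]
tcp_rot: [0.609, 0.793, -0.0, 0.0]
contact_force: [-4.9, -1.4, 6.4]
opening: 0.153
```

```bash
python3 -m crank '[[1,0,0,0,0,0,8],[1,0,0,0,0,0,8],[1,0,0,0,0,0,8],[1,0,0,0,0,0,8],[1,0,0,0,0,0,8]]'; python3 -m crank '[[1,0,0,0,0,0,8],[1,0,0,0,0,0,8],[1,0,0,0,0,0,8],[1,0,0,0,0,0,8],[1,0,0,0,0,0,3]]';python3 -m crank '[[1,0,0,0,0,0,0],[1,0,0,0,0,0,0],[1,0,0,0,0,0,0],[1,0,0,0,0,0,0]]'
python3 - <<'E'
from h import *
r=read_camera("wrist");cv2.imwrite("pics/w10.png",r["color"][:,:,::-1])
crop(read_camera("scene"),397,215,50,40,8,"s10.png");crop(read_camera("top"),258,225,50,40,8,"t10.png")
s=get_state();print(s["tcp_rot"],s["wrist_torque"],s["contact_force"],s["opening"])
y=np.degrees(2*np.arctan2(s["tcp_rot"][1],s["tcp_rot"][0]))-90;print("jaw yaw",y)
E
```

```text
time: 11.4
eef_pos: [0.5468, 0.2043, 0.1058]
tcp_rot: [0.845, 0.535, 0.0, 0.001]
contact_force: [-2.3, -2.4, 4.1]
opening: 0.152
time: 11.9
eef_pos: [0.5472, 0.2039, 0.1058]
tcp_rot: [0.966, 0.257, 0.001, 0.001]
contact_force: [-1.5, -2.8, 3.5]
opening: 0.153
time: 12.3
eef_pos: [0.5472, 0.2039, 0.1057]
tcp_rot: [0.966, 0.26, 0.001, 0.001]
contact_force: [-2.7, -3.8, 5.6]
opening: 0.155
[9.65666282e-01 2.59782960e-01 8.23148303e-04 8.76434557e-04] [-0.63871224  0.55320366  0.09204961] [-2.8097186  -2.93194472  6.571191  ] 0.15313285825118145
jaw yaw -59.88560945365949
```

View pics/w10.png

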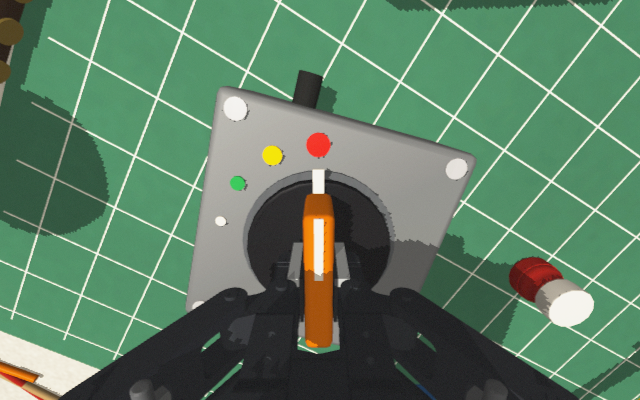

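View pics/s10.png

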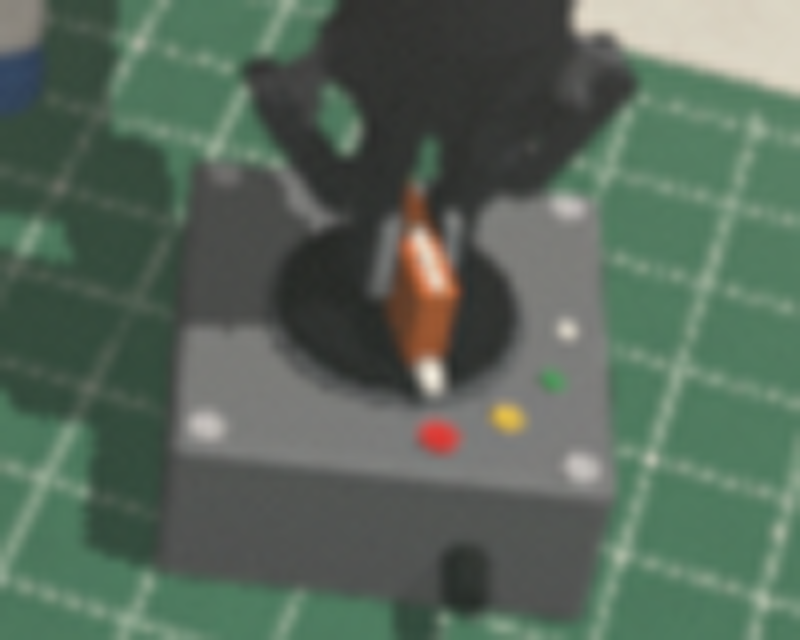

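View pics/t10.png

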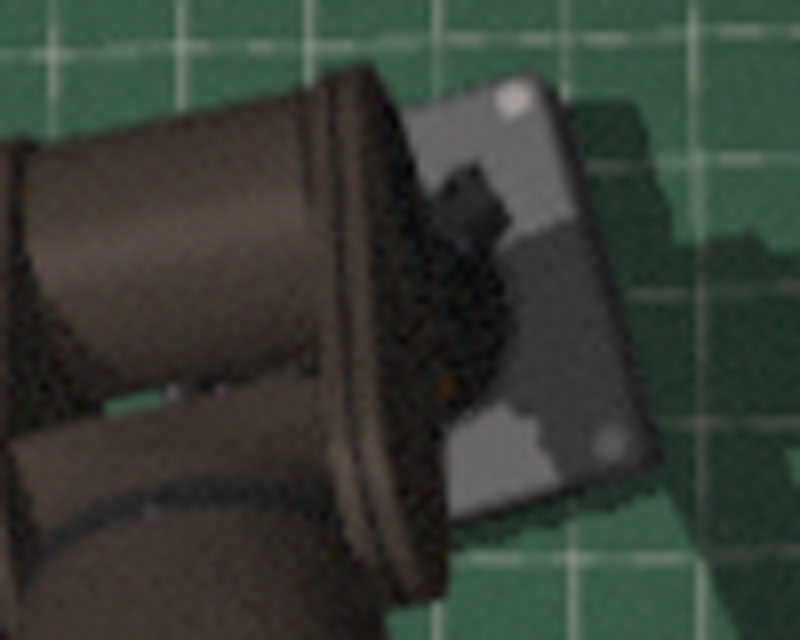

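Run:
```python
from h import *
crop(read_camera("top"),390,235,50,40,8,"t11.png");s=get_state();print(s["dq"].round(3),s["time"],s["wrist_torque"])
```

```text
[-0.002  0.001 -0.002 -0.001 -0.001 -0.   ] 12.5 [-0.57613487  0.58092893  0.14122469]
```

View pics/t11.png

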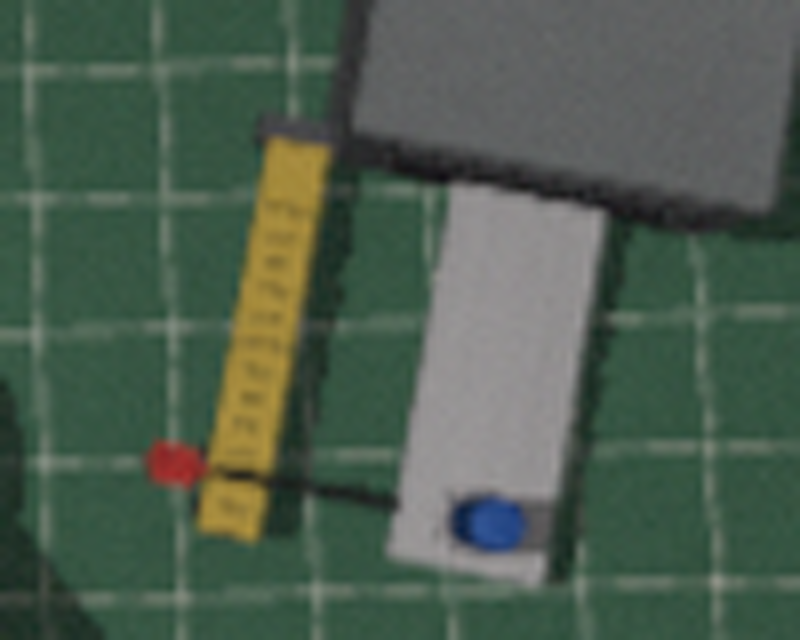

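The top crop shows the pointer tip at about (210,468), pointing at the red marker at about (175,465). The knob stands free and the dial is steady on the red dot, so I'm handing in.

```bash
python3 -c "
from plant import *
print(sign_off())"
```

```text
the job is handed in; nothing more can be done
None
```

The gate and the dial are both set, and I handed the job in at about 12.5 s with the fingers still holding the dial. The hand-in reports no verdict.

- **Gate:** I pulled the blue knob out about 74 mm until the pointer lined up with the red marker, then let go. After release the wrist camera put the pointer 1 to 2 mm from the marker, inside the 6 mm limit. The last top picture still shows it in line.
- **Dial:** I gripped the orange bar on the grey control box at 50 N and turned it 75° clockwise (about 1.31 rad). The white pointer faces the red dot in the wrist and scene pictures. The arm was still, and the opening of about 13 mm matches the 14 mm bar.
- **Look-alike and bystanders:** I did not touch the turquoise box. The arm went nowhere near the bystanders, but I did not measure their positions at the end.
- **Readings that disagreed:** In the first top picture the network's best guess for the marker was wrong. It missed the pointer once in the wrist view, and one scene guess for the pointer was wrong too. I used points read from the pictures instead. Those agreed between the cameras to about 5 mm at the marker and 1 to 4 mm elsewhere.

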